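Sort salvaged power-supply parts into the stock bins

TASK

Put the five salvaged parts lying on the bench away with their own kind: both capacitors in the yellow bin, both heatsinks in the blue bin and the transformer in the red bin. Set each one down without dropping it, standing upright on the bin's floor beside the stock that is there, not on top of anything, and leave the circuit board and the solder reel where they are.

Things in the scene. Friction and masses are not known exactly. Their poses are not given: they have to be found in the camera images.
- capacitor_black: loose screw-terminal electrolytic capacitor with a black sleeve and a pale grey stripe: upright cylinder, 35 mm in diameter, 60 mm tall, with two small 5 mm metal screw terminals on top; about 85 g. Origin: centre of its flat underside; z up along the can; stands on the hardboard sheet (top at z = 4 mm)
- capacitor_blue: loose screw-terminal electrolytic capacitor with a blue sleeve and a pale grey stripe: upright cylinder, 35 mm in diameter, 45 mm tall, with two small 5 mm metal screw terminals on top; about 65 g. Origin: centre of its flat underside; z up along the can; stands on the hardboard sheet (top at z = 4 mm)
- heatsink_silver: loose bare-aluminium heatsink, flat base down, seven upright fins running along its x: 42 mm (x) by 36 mm (y), 30 mm tall; the outermost fins make flat side faces 36 mm apart across y; rigid; about 60 g. Origin: centre of its underside, z up; stands on the hardboard sheet (top at z = 4 mm)
- heatsink_black: loose black-anodised heatsink, flat base down, five upright fins running along its x: 36 mm (x) by 30 mm (y), 24 mm tall; the outermost fins make flat side faces 30 mm apart across y; rigid; about 40 g. Origin: centre of its underside, z up; stands on the hardboard sheet (top at z = 4 mm)
- transformer: loose small transformer: dark laminated steel core 42 mm (x) by 22 mm (y), 35 mm tall, its flat end faces 42 mm apart across x good to grip; yellow coil 36 mm across y, at heights 6 to 28 mm; thin steel feet 2 mm high reaching out to 60 mm along x; 200 g. Origin: centre of its underside, z up; stands on the hardboard sheet (top at z = 4 mm)
- bin_yellow: yellow bin for capacitors: open-fronted bin, 180 mm deep (x) by 140 wide (y); back and sides 60 mm high, the sides sloping over the front 75 mm to a 28 mm lip at -x, towards the robot; walls and floor 3 mm; fixed on the hardboard. Origin: centre of underside, z up. Capacitor stock (up to 55 mm tall) stands fixed along the back; the floor from x -87 to +45, y -67 to +67 mm is free
- bin_blue: blue bin, for heatsinks: open-fronted bin, 180 mm deep (x) by 140 wide (y); back and sides 60 mm high, the sides sloping over the front 75 mm to a 28 mm lip at -x, towards the robot; walls and floor 3 mm; fixed on the hardboard. Origin: centre of underside, z up. Heatsink stock (up to 24 mm tall) stands fixed along the back; the floor from x -87 to +45, y -67 to +67 mm is free
- bin_red: red bin, for transformers: open-fronted bin, 180 mm deep (x) by 140 wide (y); back and sides 60 mm high, the sides sloping over the front 75 mm to a 28 mm lip at -x, towards the robot; walls and floor 3 mm; fixed on the hardboard. Origin: centre of underside, z up. Transformer stock (up to 37 mm tall) stands fixed along the back; the floor from x -87 to +45, y -67 to +67 mm is free
- circuit_board: small green assembled circuit board, 62 mm (x) by 46 mm (y), up to 14 mm tall with its chips and terminal strip, lying loose on the hardboard; it is not to be moved. Origin: centre of its underside
- solder_reel: standing reel of solder, orange flanges and grey metal winding, 52 mm in diameter, 36 mm tall, loose; it is not to be moved. Origin: centre of its underside
Things that resemble listed ones, but are neither listed nor needed, are in the scene too. Leave any orange or turquoise look-alike of the heatsink_black alone.

How it is judged:
By the outcome, as a careful person would: the job done as asked, in the order asked, and still so for the second after the job is handed in, with the robot touching nothing.
It also fails if it takes over 136 s, if anything falls off the work surface, if the arm or the gripper's body presses on something with over 40 N, if the wrist force passes 120 N, or if a joint passes its speed limit or range.

ROBOT

A 6-joint arm with a two-finger parallel gripper is mounted at the origin on the work surface. World frame = base frame: x ahead of the robot, y to its left, z up, the work surface at z = 0. Lengths are in m, angles in rad, forces in N, time in s.
With the tool pointing down it reaches from about 0.275 to 0.825 m from the base axis. Payload 4.9 kg.
Tool frame: the origin (TCP) lies midway between the tips of the shut fingers; the grasp point (between the pads) lies 19 mm behind it (grip_point_offset is the distance from the TCP to the grasp point, in m); z points along the fingers, y is the line along which they close (so a half turn about z gives the same grasp; the last joint's range is limited). The gripper opens to 85 mm and grips with 20 to 120 N. Pads are 22 mm wide; open, the fingers measure 114 mm over their backs; the gripper's body (76 mm by 85 mm) begins 54 mm behind the grasp point. The pads swing forward as they close: fully open they stand 13 mm farther back than shut.
Start: joints at [-1.298, 0.326, -0.193, 1.052, 0, 1.437], TCP at [0.218, -0.505, 0.231] pointing down, gripper open.
Joint ranges: [-2.65, 2.65], [-0.97, 1.79], [-1.3, 1.35], [-1.93, 2.1], [-1.47, 1.37], [-3.14, 3.14]. Speed limits (rad/s): [2.57, 2.57, 3.14, 3.14, 3.14, 3.14].

INTERFACE

Orientations are given as a rotation vector (axis times angle).
In Python, from cell import * gives the robot as it stands. Calls block until the motion is done:
- movep(position, orientation): joint-space move of the TCP to a pose.
- move_l(position, velocity=0.15, rot=None, until_force=None): straight line of the TCP; rot=None keeps the orientation; velocity is the mean speed in m/s. With until_force (N) it stops when the force on the tool has changed by that much, and returns True; else False.
- set_joints(angles): joint-space move.
- let_go() and grab(newtons=None): open the fingers fully, or close them until they stop; newtons is the grip in N (None keeps the last).
- sleep(seconds).
- ik(position, orientation): joint angles nearest the present ones, or None.
- get_state(): the state.
- grab_frame(name): name is "scene" or "top" or "wrist"; returns a dict with "img" (420x560x3 uint8, red, green, blue), "fx", "fy", "cx", "cy" (pixels), "k1" (the pictures are not rectified: a ray, as slopes to the right and down, at radius r is drawn at 1 + k1 r^2 times it, then the intrinsics apply), "cam_to_world" (4x4, takes a point from camera to world coordinates); the wrist camera has in their place "T_tool_cam" (4x4, takes a point from camera to tool coordinates, whose origin is the TCP and whose axes are the flange's). Camera axes: x right, y down, z forward; pixel columns grow to the right and rows downward; lengths in m; the calibration is good to about 2 mm. A picture is of the moment at which its call begins: read the wrist's pose just before it. There is no depth.
A pose or a line that the arm cannot do raises MotionError and nothing moves.
- sign_off(): hands the job in; it is judged then, once.
Trained networks look in the newest picture that a camera, given by its name, has taken for a name from the list of things; names that differ only in an ending like _2 or _b are one class to them, and where a whole thing is asked for, a point or a joint stands for the part that bears it (a point fixed in the world has none). Each returns a list of dicts, best first, with "score" (0 to 1); they miss things now and then, are a little off and sometimes report something else, mostly with a low value. They report only what shows in the picture. A call takes as long as a camera call. They do not tell look-alikes from the thing itself.
- spot_in(camera, name): "centre" ([column, row] in pixels, amid what is visible of it).
- silhouettes(camera, name): "mask" (420x560 bool, what is visible of it) and "centre" ([column, row] in pixels, amid what is visible of it).
- tip_of(camera, name): "centre" ([column, row] in pixels: a listed point, or the origin of a listed thing).
The state is a dict: "clock": time; "q": joint angles; "joint_velocities": joint speeds; "tau": joint torques, N m; "position": TCP position; "eef_rot": TCP orientation; "contact_force": force on the tool from outside, world axes, zero at the start; "wrist_torque": the same for the moment, N m; "finger_gap": opening from 0.0 (shut) to 1.0 (fully open); "grasp_force": force on a finger pad.
Only numpy, scipy, OpenCV 4.12 (cv2) and the standard library are available. Lean on these libraries where they do the work, as an engineer would, in place of code of your own. Each camera call takes 0.05 s, during which the arm holds its last target. There are 200 camera calls.

## Working session

There is one attempt and no reset: what is moved stays moved. The work goes in short steps, each a Python script; the robot and the scene stay as the last script left them, time stands still between calls to the robot, and variables do not carry over. Pictures are saved under pics/ and viewed, at most 14 in all, crops included, and the job is handed in when it is done.

```bash
mkdir -p pics; ls; python3 - <<'E'
from cell import *
import cv2
for c in("top","scene"):
    f=grab_frame(c); cv2.imwrite(f"pics/{c}0.png",cv2.resize(f["img"][:,:,::-1],(800,600)))
    print(c,f["fx"],f["cx"],f["cy"],f["k1"],f["cam_to_world"])
    for n in "capacitor_black capacitor_blue heatsink_silver heatsink_black transformer bin_yellow bin_blue bin_red circuit_board solder_reel".split():
        print(n,[([round(float(v)) for v in d["centre"]],round(d["score"],2)) for d in spot_in(c,n)][:5])
E
```

```text
pics
top 444.18386821908126 279.2629217547192 218.8604503099018 -0.0002027041261530024 [[ 0.02651929 -0.98744941  0.15569327  0.33678328]
 [-0.99908585 -0.03140483 -0.02900338 -0.06695151]
 [ 0.03352889 -0.1547818  -0.98737957  1.26570229]
 [ 0.          0.          0.          1.        ]]
capacitor_black [([184, 253], 0.5)]
capacitor_blue [([379, 238], 0.61)]
heatsink_silver [([380, 241], 0.81), ([290, 255], 0.56), ([315, 175], 0.47), ([94, 236], 0.39)]
heatsink_black [([350, 287], 0.72), ([435, 278], 0.54), ([450, 236], 0.53)]
transformer [([285, 256], 0.68)]
bin_yellow [([250, 184], 0.69)]
bin_blue [([174, 164], 0.7)]
bin_red [([313, 174], 0.58)]
circuit_board [([135, 279], 0.54)]
solder_reel [([91, 238], 0.61)]
scene 526.3267127790652 281.4630682877021 208.09864234248747 -0.16945599253134697 [[ 8.17623859e-01  4.48266119e-01 -3.61315251e-01  1.06349081e+00]
 [ 5.75751943e-01 -6.35531572e-01  5.14401906e-01 -8.75965177e-01]
 [ 9.61696172e-04 -6.28615229e-01 -7.77715866e-01  1.25430114e+00]
 [ 0.00000000e+00  0.00000000e+00  0.00000000e+00  1.00000000e+00]]
capacitor_black [([307, 154], 0.51)]
capacitor_blue [([274, 188], 0.69)]
heatsink_silver [([206, 282], 0.5)]
heatsink_black [([164, 346], 0.68), ([143, 305], 0.56), ([195, 243], 0.54)]
transformer [([307, 129], 0.73), ([253, 215], 0.64)]
bin_yellow [([338, 221], 0.84)]
bin_blue [([382, 182], 0.73)]
bin_red [([306, 266], 0.97)]
circuit_board [([308, 130], 0.73)]
solder_reel [([354, 118], 0.78)]
```

View pics/top0.png

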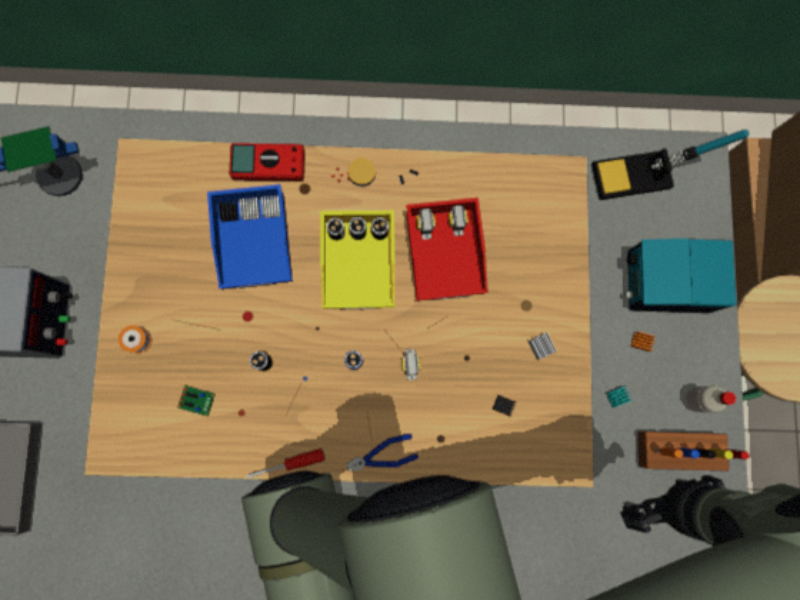

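View pics/scene0.png

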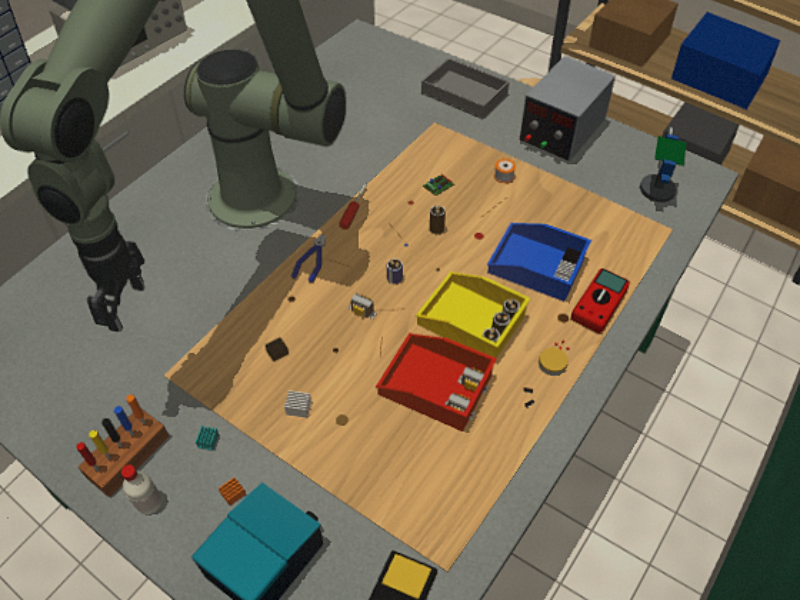

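```bash
cat > h.py <<'E'
from cell import *
import numpy as np, cv2
from scipy.optimize import minimize
from scipy.spatial.transform import Rotation as Ro
def down(yaw): return (Ro.from_euler('z',yaw)*Ro.from_euler('x',np.pi)).as_rotvec()  # fingers close along yaw+90deg
def shot(cam):
    s=get_state(); f=grab_frame(cam)
    if cam=="wrist":
        T=np.eye(4); T[:3,:3]=Ro.from_rotvec(s["eef_rot"]).as_matrix(); T[:3,3]=s["position"]
        f["cam_to_world"]=T@np.array(f["T_tool_cam"])
    f["K"]=np.array([[f["fx"],0,f["cx"]],[0,f["fy"],f["cy"]],[0,0,1.]]); f["D"]=np.array([f["k1"],0,0,0.])
    f["M"]=np.array(f["cam_to_world"]); return f
def to_world(f,px,z):
    u=cv2.undistortPoints(np.array([[px]],float),f["K"],f["D"])[0,0]
    d=f["M"][:3,:3]@[u[0],u[1],1]; o=f["M"][:3,3]; return o+d*(z-o[2])/d[2]
def proj(f,P):
    W=np.linalg.inv(f["M"]); return cv2.projectPoints(np.asarray(P,float),cv2.Rodrigues(W[:3,:3])[0],W[:3,3],f["K"],f["D"])[0][:,0]
def box(x,y,z0,z1): return [(sx*x/2,sy*y/2,z) for sx in(-1,1) for sy in(-1,1) for z in(z0,z1)]
a=np.linspace(0,2*np.pi,40)
def cyl(h): return [(.0175*np.cos(t),.0175*np.sin(t),z) for t in a for z in(0,h)]
MOD=dict(capacitor_black=cyl(.060),capacitor_blue=cyl(.045),heatsink_silver=box(.042,.036,0,.030),heatsink_black=box(.036,.030,0,.024),
  transformer=box(.042,.022,0,.035)+box(.030,.036,.006,.028)+box(.060,.022,0,.002))
for b in("bin_yellow","bin_blue","bin_red"):
    MOD[b]=[(x,s*.07,z) for s in(-1,1) for x,z in((-.09,0),(-.09,.028),(-.015,.06),(.09,.06),(.09,0))]
def fit(f,mask,name,x0,y0,yaws):
    c=max(cv2.findContours(mask.astype(np.uint8),cv2.RETR_EXTERNAL,cv2.CHAIN_APPROX_NONE)[0],key=cv2.contourArea)
    H=cv2.convexHull(c).astype(np.float32); A=cv2.contourArea(H); m=np.array(MOD[name])
    def cost(p):
        R=Ro.from_euler('z',p[2]*10).as_matrix()
        h=cv2.convexHull(proj(f,m@R.T+[p[0],p[1],.004]).astype(np.float32)); i=cv2.intersectConvexConvex(H,h)[0]
        return 1-i/(A+cv2.contourArea(h)-i)
    best=min((minimize(cost,[x0,y0,w/10],method="Nelder-Mead",options=dict(initial_simplex=np.array([[x0,y0,w/10],[x0+.01,y0,w/10],[x0,y0+.01,w/10],[x0,y0,w/10+.02]]),xatol=1e-5,fatol=1e-5)) for w in yaws),key=lambda r:r.fun)
    return best.x*[1,1,10],1-best.fun
def find(f,cam,name,near,yaws):
    "fit the network's mask nearest the pixel `near`"
    c=silhouettes(cam,name)
    if not c: return None
    d=min(c,key=lambda d:np.hypot(*(np.array(d["centre"])-near)))
    x,y,_=to_world(f,d["centre"],.02)
    return (*fit(f,d["mask"],name,x,y,yaws),np.round(d["centre"]),round(d["score"],2))
E
python3 - <<'E'
from h import *
f=shot("top")
for n,p in dict(capacitor_black=(183,252),capacitor_blue=(247,252),transformer=(288,255),heatsink_silver=(379,242),heatsink_black=(353,284),circuit_board=(135,279),solder_reel=(92,238),pliers=(280,312)).items(): print(n,to_world(f,p,.02).round(3))
for n,p in dict(bin_yellow=(250,184),bin_blue=(174,164),bin_red=(313,174)).items():
    print(n,find(f,"top",n,p,(-.15,0,.15)))
w=to_world(f,(353,284),.02)
movep([.27,w[1],.30],down(0)); s=shot("wrist"); print(s["fx"],s["M"].round(3),np.array(s["T_tool_cam"]).round(3),get_state()["clock"])
cv2.imwrite("pics/w1.png",s["img"][:,:,::-1])
E
```

```text
capacitor_black [0.431 0.162 0.02 ]
capacitor_blue [ 0.436 -0.016  0.02 ]
transformer [ 0.431 -0.131  0.02 ]
heatsink_silver [ 0.476 -0.388  0.02 ]
heatsink_black [ 0.356 -0.314  0.02 ]
circuit_board [0.353 0.289 0.02 ]
solder_reel [0.463 0.416 0.02 ]
pliers [ 0.274 -0.112  0.02 ]
bin_yellow (array([ 0.63703785, -0.01932118,  0.0481253 ]), np.float64(0.9366755993845958), array([251., 180.]), 0.88)
bin_blue (array([0.67414473, 0.19851139, 0.14186506]), np.float64(0.9521981405273434), array([173., 164.]), 0.89)
bin_red (array([ 0.66408203, -0.19590921,  0.14244277]), np.float64(0.9718219059080803), array([314., 172.]), 0.74)
299.7015756564999 [[-0.    -0.962 -0.272  0.338]
 [-1.     0.    -0.001 -0.315]
 [ 0.001  0.272 -0.962  0.443]
 [ 0.     0.     0.     1.   ]] [[-0.001 -0.962 -0.272  0.067]
 [ 1.    -0.    -0.     0.   ]
 [ 0.    -0.272  0.962 -0.143]
 [ 0.     0.     0.     1.   ]] 2.2
```

View pics/w1.png

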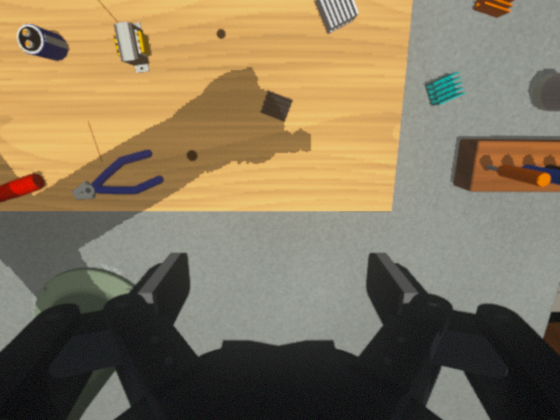

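The wrist view shows the black heatsink at (277,105). The turquoise look-alike is at (444,88) and the orange one at (492,5), both off the sheet. The silver heatsink is at (337,10), the transformer at (131,43) and the blue capacitor at (43,42). Next I'll hover over each part and bin once and fit poses.

```bash
cat > tour.py <<'E'
from h import *
import json
G=dict(heatsink_black=(.356,-.314),heatsink_silver=(.476,-.388),bin_red=(.664,-.196),transformer=(.431,-.131),capacitor_blue=(.436,-.016),bin_yellow=(.637,-.019),capacitor_black=(.431,.162),bin_blue=(.674,.198))
out={};tiles=[]
for n,(x,y) in G.items():
    b=n[:3]=="bin"
    movep([x-(.03 if b else 0),y,.34 if b else .20],down(0)); sleep(.2); s=shot("wrist")
    near=proj(s,[[x,y,.02]])[0]
    r=find(s,"wrist",n,near,(-.15,0,.15) if b else (0,) if n[:3]=="cap" else np.arange(-1.4,1.5,.35))
    im=s["img"][:,:,::-1].copy()
    if r:
        p,iou,c,sc=r; out[n]=[float(v) for v in p]; print(n,p.round(4),round(iou,3),c,near.round(),sc)
        R=Ro.from_euler('z',p[2]).as_matrix()
        h=cv2.convexHull(proj(s,np.array(MOD[n])@R.T+[p[0],p[1],.004]).astype(np.float32))
        cv2.polylines(im,[h.astype(int)],True,(255,0,255),1)
    else: print(n,"missed")
    cv2.putText(im,n,(150,400),0,1.2,(255,255,255),2); tiles.append(cv2.resize(im[:, :] if b else im[60:340,90:470],(266,200)))
while len(tiles)<9: tiles.append(0*tiles[0])
cv2.imwrite("pics/tour.png",np.vstack([np.hstack(tiles[i:i+3]) for i in(0,3,6)]))
json.dump(out,open("poses.json","w")); print(get_state()["clock"])
E
python3 tour.py
```

```text
heatsink_black [ 0.3559 -0.3124  1.226 ] 0.945 [272. 184.] [276. 183.] 0.68
heatsink_silver [ 0.4751 -0.3876  0.4594] 0.97 [276. 183.] [278. 183.] 0.93
bin_red [ 0.6644 -0.1947  0.1435] 0.927 [276. 139.] [277. 145.] 0.61
transformer [ 0.4316 -0.128   0.0709] 0.891 [275. 182.] [277. 185.] 0.93
capacitor_blue [ 0.4351 -0.0152  0.0532] 0.924 [277. 187.] [277. 184.] 0.93
bin_yellow [ 0.6365 -0.018   0.0457] 0.936 [275. 142.] [278. 144.] 0.71
capacitor_black [0.428  0.1623 0.1014] 0.948 [275. 193.] [277. 184.] 0.56
bin_blue [0.6755 0.1959 0.1505] 0.929 [278. 137.] [277. 145.] 0.77
15.2
```

View pics/tour.png

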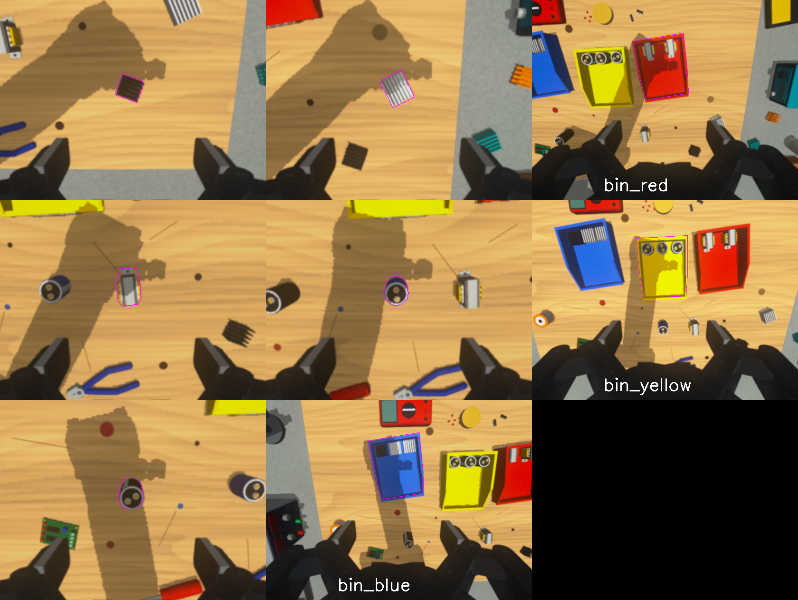

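Fits sit on the right things: the parts at about (276,184) in their own views, with all bins outlined. For heatsink_black there are three candidates in the w1 picture. (277,105) is black and on the sheet, which fits; (444,88) turquoise and (492,5) orange don't. I'll confirm it in a crop before that pick. Capacitors come first.

```bash
cat >> h.py <<'E'
import json
def yaw_for(xs,yaw):
    "of yaw and its half turn, the one whose wrist joint stays farther from its limits over the positions xs"
    c=[]
    for w in(yaw,yaw+np.pi,yaw-np.pi):
        q=[ik(x,down(w)) for x in xs]
        if all(v is not None for v in q): c.append((max(abs(v[5]) for v in q),w))
    return min(c)[1]
def transfer(n,p,close_dir,tcp_z,binn,by,N=40):
    "close_dir: world direction of the pads' closing line at the pick; closes along the bin's x when placed"
    b=json.load(open("poses.json"))[binn]; R=Ro.from_euler('z',b[2]).as_matrix()
    t=(R@[-.021,by,0])[:2]+b[:2]
    wp=yaw_for([[*p[:2],.16],[*p[:2],tcp_z]],close_dir-np.pi/2); wb=yaw_for([[*t,.16],[*t,tcp_z]],b[2]-np.pi/2)
    movep([*p[:2],.16],down(wp)); let_go(); move_l([*p[:2],tcp_z+.03],.25); move_l([*p[:2],tcp_z],.08)
    grab(N); s=get_state(); print(n,"gap",round(s["finger_gap"],3),"F",round(s["grasp_force"],1))
    move_l([*p[:2],.16],.2); print("held gap",round(get_state()["finger_gap"],3))
    movep([*t,.17],down(wb)); z=tcp_z+.003; move_l([*t,z+.012],.2)
    hit=move_l([*t,z-.004],.02,until_force=4); s=get_state(); print("touch",hit,"dz mm",round(1e3*(s["position"][2]-z),1))
    let_go(); move_l([*t,.17],.2); s=get_state(); print("clock",round(s["clock"],1),"q6",round(s["q"][5],2))
E
python3 - <<'E'
from h import *
P=json.load(open("poses.json"))
transfer("capacitor_black",P["capacitor_black"],P["bin_yellow"][2],.025,"bin_yellow",.033)
s=shot("wrist"); cv2.imwrite("pics/c1.png",s["img"][:,:,::-1])
E
```

```text
capacitor_black gap 0.402 F 39.5
held gap 0.402
touch True dz mm 0.5
clock 24.5 q6 1.43
```

View pics/c1.png

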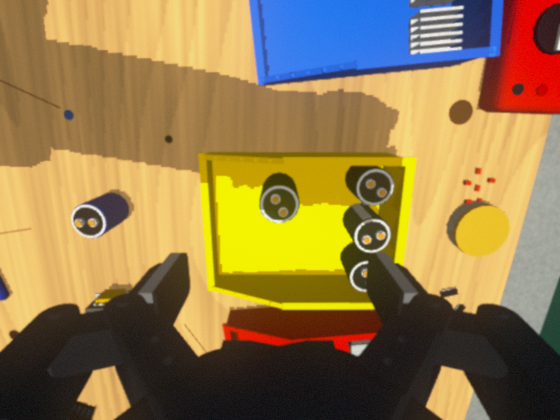

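The black capacitor stands upright on the yellow floor at (279,200), clear of the stock at (372,235). Next is the blue capacitor, then the crop of the black heatsink.

```bash
python3 - <<'E'
from h import *
P=json.load(open("poses.json"))
transfer("capacitor_blue",P["capacitor_blue"],P["bin_yellow"][2],.015,"bin_yellow",-.033)
s=shot("wrist"); A=s["img"][40:320,90:470]
transfer("heatsink_silver",P["heatsink_silver"],P["heatsink_silver"][2]+np.pi/2,.005,"bin_blue",.033)
s=shot("wrist"); B=s["img"][40:320,90:470]
movep([.356,-.312,.14],down(0)); sleep(.2); s=shot("wrist"); c=proj(s,[[.356,-.312,.02]])[0].astype(int)
C=cv2.resize(s["img"][max(c[1]-70,0):c[1]+70,c[0]-95:c[0]+95],(380,280))
cv2.imwrite("pics/c2.png",np.vstack([np.hstack([A,B]),np.hstack([C,0*C])])[:,:,::-1])
r=find(s,"wrist","heatsink_black",c,np.arange(-1.4,1.5,.35)); print(r)
E
```

```text
capacitor_blue gap 0.399 F 39.4
held gap 0.402
touch True dz mm 0.5
clock 31.7 q6 1.32
heatsink_silver gap 0.416 F 41.3
held gap 0.416
touch True dz mm 0.5
clock 42.1 q6 -1.49
(array([ 0.35588153, -0.31291954,  1.21098583]), np.float64(0.9734528097177063), array([277., 197.]), 0.76)
```

View pics/c2.png

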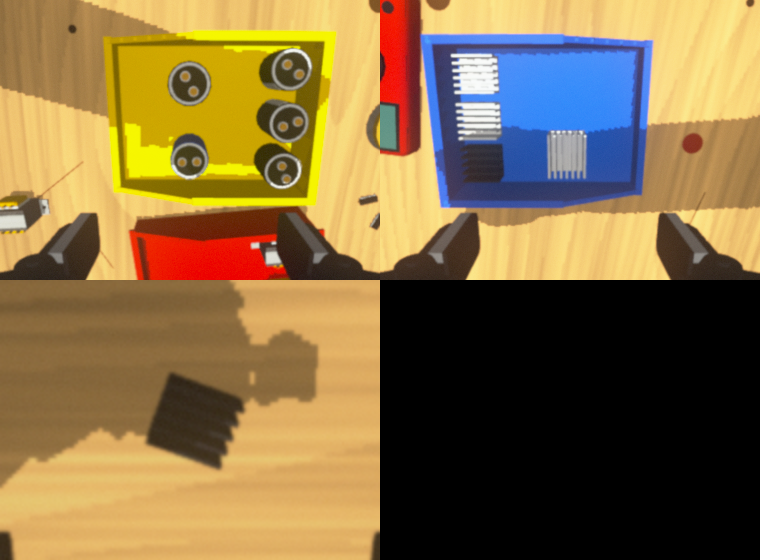

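Both capacitors stand upright in yellow, at (190,83) and (189,158), and the silver heatsink stands in blue at (567,155). The crop at (195,420) is the true heatsink_black: black, five fins, on the sheet, with its fins along the fitted yaw of 1.21. I'll pick it and then the transformer.

```bash
python3 - <<'E'
from h import *
P=json.load(open("poses.json")); T=P["transformer"]
transfer("heatsink_black",[.3559,-.3128],1.215+np.pi/2,.005,"bin_blue",-.033)
s=shot("wrist"); A=s["img"][40:320,90:470]
movep([T[0],T[1],.16],down(0)); sleep(.2); s=shot("wrist"); c=proj(s,[[T[0],T[1],.02]])[0]
r=find(s,"wrist","transformer",c,(-.2,0,.2)); print(T,r)
transfer("transformer",T,T[2],.008,"bin_red",0,60)
s=shot("wrist"); B=s["img"][40:320,90:470]
set_joints([-1.298,.326,-.193,1.052,0,1.437]); s=shot("top"); C=s["img"][110:320,60:440]
cv2.imwrite("pics/c3.png",np.vstack([np.hstack([A,B]),np.hstack([C,0*C])])[:,:,::-1])
E
```

```text
heatsink_black gap 0.342 F 40.3
held gap 0.343
touch True dz mm 0.4
clock 54.6 q6 1.55
[0.4316321134937477, -0.12803960759790434, 0.07091484204566402] (array([ 0.4311227 , -0.12774554,  0.07888041]), np.float64(0.8943604540693663), array([281., 192.]), 0.92)
transformer gap 0.483 F 61.0
held gap 0.483
touch True dz mm 0.8
clock 64.4 q6 1.02
```

View pics/c3.png

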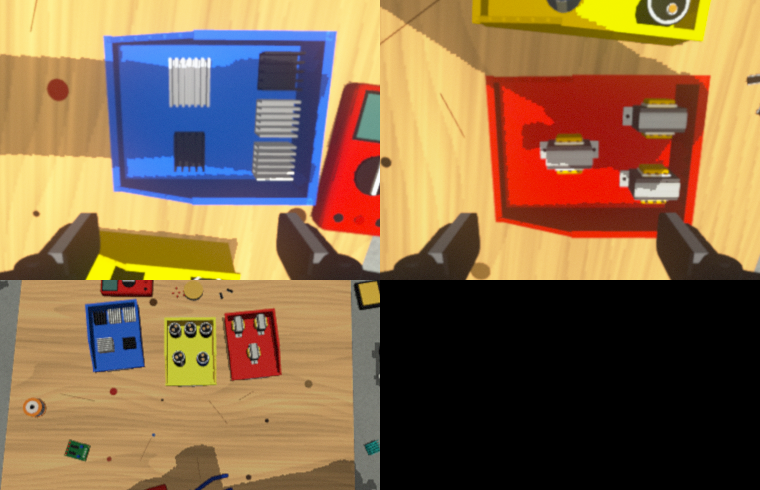

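All five parts stand upright on their bin floors: heatsinks at (190,82) and (189,152), the transformer at (568,153), and both capacitors in yellow at (179,358) and (203,358). The circuit board (77,450) and reel (33,407) haven't moved, so I'm handing in.

```bash
python3 -c "
from cell import *
print(sign_off())"
```

```text
the job is handed in; nothing more can be done
None
```

All five parts stand upright in their own bins (capacitors in yellow, heatsinks in blue, transformer in red), the circuit board and solder reel were left alone, and the job is handed in after about 66 s of robot time.

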